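Finish the second course of a small kiln wall in half bond

ROBOT

A 6-joint arm with a two-finger parallel gripper is mounted at the origin on the work surface. World frame = base frame: x ahead of the robot, y to its left, z up, the work surface at z = 0. Lengths are in m, angles in degrees, forces in N, time in s.
With the tool pointing down it reaches from about 0.4 to 0.825 m from the base axis. Payload 7 kg.
Tool frame: the origin (TCP) lies midway between the tips of the shut fingers; the grasp point (between the pads) lies 19 mm behind it; z points along the fingers, y is the direction in which the jaws open and shut (so a half turn about z gives the same grasp; the last joint's range is limited). The gripper opens to 88 mm and grips with 3 to 60 N. Pads are 19 mm wide; open, the fingers measure 130 mm over their backs; the gripper's body (78 mm by 193 mm) begins 47 mm behind the grasp point.
Start: joints at [-60.327, 20.546, 0.682, 0, -70.136, -16.507], TCP at [0.154, -0.657, 0.227] pointing down, gripper open.
Joint ranges: [-176.03, 176.03], [-82.01, 121.73], [-58.28, 71.71], [-173.87, 95.51], [-174.79, -0.11], [-173.66, 173.66]. Speed limits (degrees/s): [136.94, 136.94, 172.46, 180, 180, 180].

INTERFACE

Orientations are given as a 3x3 rotation matrix whose columns are the frame's x, y, z axes.
In Python, from rig import robot gives the robot as it stands. Calls block until the motion is done:
- robot.goto(position, orientation): joint-space move of the TCP to a pose.
- robot.servo_line(position, ori=None, speed=0.15): straight line of the TCP; ori=None keeps the orientation; speed is the mean speed in m/s.
- robot.movej(angles): joint-space move.
- robot.move_gripper(opening): opening from 0.0 (shut) to 1.0 (fully open); the grip force is fixed at half the most; returns when the fingers have stopped.
- robot.dwell(seconds).
- robot.ik(position, orientation): joint angles nearest the present ones, or None.
- robot.grab_frame(name): name is "side" or "top" or "wrist"; returns (picture, depth): 420x560x3 uint8, red, green, blue; 420x560 float32, m along the optical axis (not along the pixel's ray), 0 where there is no reading.
- robot.camera_info(name): a dict with "vfov" (degrees; the focal length in pixels is half the picture's height over the tangent of half this angle, whatever the lens; pixels are square), "cx", "cy" (the principal point, pixels), "k1" (the pictures are not rectified: a ray, as slopes to the right and down, at radius r is drawn at 1 + k1 r^2 times it, then the intrinsics apply), "view" (4x4, takes a point from world to camera coordinates); the wrist camera has in their place "T_tool_cam" (4x4, takes a point from camera to tool coordinates, whose origin is the TCP and whose axes are the flange's). Camera axes: x right, y down, z forward; pixel columns grow to the right and rows downward; lengths in m; the calibration is good to about 2 mm. A picture is of the moment at which its call begins: read the wrist's pose just before it. camera_info takes no time and is no camera call.
A pose or a line that the arm cannot do raises robot.Unreachable and nothing moves.
- robot.job_done(): hands the job in, once; it reports no verdict.
Readings, each from a call of its own:
- robot.read_t(): time.
- robot.read_qpos(): joint angles.
- robot.read_qvel(): joint speeds.
- robot.read_effort(): joint torques, N m.
- robot.read_position(): TCP position.
- robot.read_tcp_rot(): TCP orientation.
- robot.read_force(): force on the tool from outside, world axes, zero at the start.
- robot.read_ft_torque(): the same for the moment, N m.
- robot.read_grip_width(): opening from 0.0 (shut) to 1.0 (fully open).
Only numpy, scipy, OpenCV 4.12 (cv2) and the standard library are available. Lean on these libraries where they do the work, as an engineer would, in place of code of your own. Each camera call takes 0.05 s, during which the arm holds its last target.

TASK

Finish the second course of the little terracotta brick wall so that it is staggered by half a brick: lay the one full-length loose brick centred across the joint between the two bricks of the course below, and the loose half brick flat on the end of the wall that is still bare, its outer end flush with the brick below. Both lie flat, along the wall and flush with its faces. The three-quarter brick and the tile are not needed.

Things in the scene. Friction and masses are not known exactly. Their poses are not given: they have to be found in the camera images.
- full_center (a point): Centre of the loose full-length terracotta brick, 148 long x 50 wide x 40 mm high, about 0.5 kg, lying flat on the table. x along its length, y across its width, z up. Near it, not to be used: a three-quarter brick (108 x 50 x 40 mm) and a square tile (90 x 90 x 15 mm); farther off a small pot and a brush.
- half_center (a point): Centre of the loose half brick of terracotta, 68 long x 50 wide x 40 mm high, about 0.25 kg, lying flat on the table. x along its 68 mm length, y across its width, z up. The four loose pieces lie in any arrangement, with finger room beside the long faces.
- joint (a point): Point on the fixed wall over the middle of the 12 mm open joint of its first course (two full bricks end to end), level with their tops, 60 mm above the table. x along the wall, y across, z up. The wall stands on a 20 mm thick grey slab, 350 x 130 mm. A half brick is already fixed on one end. The full brick goes here, its centre 20 mm above this point, 12 mm from the half brick.
- free_end (a point): Point on top of the first course at the bare end of the wall, 120 mm along the wall from the joint point (either end, the one without a half brick), on the wall's centre line, 60 mm above the table. x along the wall, z up. The half brick goes centred here, its centre 20 mm above this point, lying along the wall.
Things that resemble listed ones, but are neither listed nor needed, are in the scene too. What is shaped like the part that bears full_center but blue or green is not meant.

How it is judged (in metres and radians):
At the end, for the whole second after the job is handed in: The full brick lies flat on the first course, centred over the joint within 15 mm along the wall and 13 mm across it, and in line with the wall within 10 degrees; the half brick lies flat on the bare end, within the same tolerances of its place there; both released and at rest (x of full_center in the frame of joint between -0.015 and 0.015 m and y of full_center in the frame of joint between -0.013 and 0.013 m and z of full_center in the frame of joint between 0.012 and 0.026 m and angle between the x axis of full_center and the x axis of joint, either way round below 0.175 rad and angle between each of full_center, half_center's own z axis and vertical below 0.1 rad and linear speed of each of full, half below 0.02 m/s and x of half_center in the frame of free_end between -0.015 and 0.015 m and y of half_center in the frame of free_end between -0.013 and 0.013 m and z of half_center in the frame of free_end between 0.012 and 0.026 m and angle between the x axis of half_center and the x axis of free_end, either way round below 0.175 rad); the robot touches nothing.
It also fails if it takes over 56 s, if anything falls off the work surface, if the arm or the gripper's body presses on something with over 40 N, if the wrist force passes 120 N, or if a joint passes its speed limit or range.

## Working session

There is one attempt and no reset: what is moved stays moved. The work goes in short steps, each a Python script; the robot and the scene stay as the last script left them, time stands still between calls to the robot, and variables do not carry over. Pictures are saved under pics/ and viewed, and the job is handed in when it is done.

```bash
mkdir -p pics; python3 - <<'E'
from rig import robot
import cv2,numpy as np
for n in ["top","side","wrist"]:
    i=robot.camera_info(n); print(n,{k:(np.round(v,4).tolist()) for k,v in i.items()})
    p,d=robot.grab_frame(n); cv2.imwrite(f"pics/{n}0.png",p[:,:,::-1]); np.savez(f"{n}0.npz",p=p,d=d)
print(robot.read_t())
E
```

```text
top {'vfov': 42.6091, 'cx': 280.6485, 'cy': 215.9428, 'k1': -0.0329, 'view': [[0.0238, -0.9997, 0.0025, 0.1845], [-0.996, -0.0239, -0.0866, 0.4748], [0.0867, -0.0005, -0.9962, 1.6311], [0.0, 0.0, 0.0, 1.0]]}
side {'vfov': 51.9693, 'cx': 275.861, 'cy': 206.6656, 'k1': -0.0668, 'view': [[-0.8355, -0.5494, 0.0035, 0.4653], [-0.3854, 0.5816, -0.7164, 0.1325], [0.3916, -0.5999, -0.6977, 1.1634], [0.0, 0.0, 0.0, 1.0]]}
wrist {'vfov': 61.0795, 'cx': 277.4959, 'cy': 206.3007, 'k1': -0.0804, 'T_tool_cam': [[-0.0006, -0.9617, -0.2742, 0.0732], [1.0, -0.0006, -0.0003, 0.0004], [0.0001, -0.2742, 0.9617, -0.1589], [0.0, 0.0, 0.0, 1.0]]}
0.15
```

View pics/top0.png

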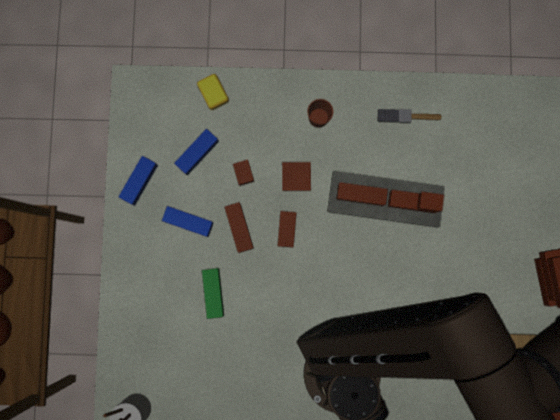

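View pics/side0.png

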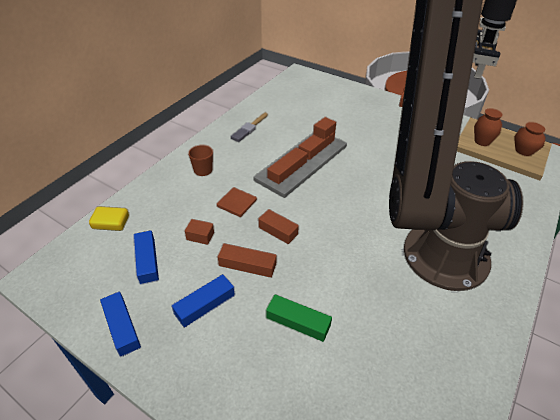

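The top view shows these candidates:
- **Red loose pieces:** long brick (238,228), three-quarter (287,229), half (243,172) and tile (297,177).
- **Wall:** slab at (386,200), with its fixed half at (431,201), so the bare end is on the left, near (345,192).
- **Lookalikes to ignore:** blue bricks (138,180), (196,151) and (187,221), a green brick (212,293) and a yellow block (212,91).

The full brick should be (238,228) and the half (243,172). I'll check both by size.

```bash
cat > h.py <<'E'
import numpy as np,cv2
def intr(i): return 210/np.tan(np.radians(i['vfov'])/2)
def slopes(i,uv):
    f=intr(i); K=np.array([[f,0,i['cx']],[0,f,i['cy']],[0,0,1]])
    return cv2.undistortPointsIter(np.asarray(uv,float).reshape(-1,1,2),K,np.array([i['k1'],0,0,0.]),None,None,(3,50,1e-10)).reshape(-1,2)
def cam2world(i,tool=None):
    return np.linalg.inv(np.array(i['view'])) if tool is None else tool@np.array(i['T_tool_cam'])
def cloud(i,d,tool=None):
    v,u=np.mgrid[0:420,0:560]; s=slopes(i,np.stack([u.ravel(),v.ravel()],1)).reshape(420,560,2)
    P=np.dstack([s[...,0]*d,s[...,1]*d,d]); T=cam2world(i,tool)
    return P@T[:3,:3].T+T[:3,3]
def onplane(i,uv,z,tool=None):
    s=slopes(i,uv); T=cam2world(i,tool); r=np.c_[s,np.ones(len(s))]@T[:3,:3].T; o=T[:3,3]
    return o+r*((z-o[2])/r[:,2])[:,None]
def redmask(p):
    h=cv2.cvtColor(p,cv2.COLOR_RGB2HSV); return ((h[...,0]<14)|(h[...,0]>172))&(h[...,1]>110)&(h[...,2]>40)
def comps(p,W,zlo,zhi,i,tool=None,minpix=60,plane=None):
    m=(redmask(p)&(W[...,2]>zlo)&(W[...,2]<zhi)).astype(np.uint8)
    n,l,st,c=cv2.connectedComponentsWithStats(m,connectivity=4); out=[]
    for k in range(1,n):
        if st[k,4]<minpix: continue
        z=np.median(W[l==k][:,2]); uv=np.argwhere(l==k)[:,::-1]
        q=onplane(i,uv,plane or z,tool)[:,:2]
        (cx,cy),(a,b),t=cv2.minAreaRect((q*1000).astype(np.float32))
        if a<b: a,b,t=b,a,t+90
        t=(t+90)%180-90
        out.append(dict(px=c[k].round().tolist(),z=round(float(z),4),c=[round(cx/1000,4),round(cy/1000,4)],L=round(a,1),W=round(b,1),yaw=round(t,1),n=int(st[k,4])))
    return out
E
python3 - <<'E'
from rig import robot
from h import *
for n in ['top','side']:
    i=robot.camera_info(n); D=np.load(n+'0.npz'); W=cloud(i,D['d'])
    for zl,zh in [(.008,.03),(.033,.05),(.053,.07),(.09,.115)]:
        for o in comps(D['p'],W,zl,zh,i): print(n,o)
i=robot.camera_info('top');W=cloud(i,np.load('top0.npz')['d']);print(W[60:70:5,150],W[300,150],W[215,440])
p=np.load('top0.npz')['p'][140:270,150:460]; cv2.imwrite('pics/crop.png',cv2.resize(p[:,:,::-1],None,fx=2.5,fy=2.5))
E
```

```text
top {'px': [296.0, 176.0], 'z': 0.0143, 'c': [0.5962, 0.1512], 'L': 86.8, 'W': 81.4, 'yaw': -88.6, 'n': 705}
top {'px': [243.0, 172.0], 'z': 0.0401, 'c': [0.6013, 0.314], 'L': 64.5, 'W': 45.6, 'yaw': 17.6, 'n': 294}
top {'px': [238.0, 227.0], 'z': 0.0398, 'c': [0.4324, 0.3227], 'L': 144.6, 'W': 46.8, 'yaw': 18.1, 'n': 706}
top {'px': [287.0, 229.0], 'z': 0.0396, 'c': [0.4304, 0.1771], 'L': 104.7, 'W': 46.3, 'yaw': -3.4, 'n': 488}
top {'px': [362.0, 193.0], 'z': 0.0595, 'c': [0.5413, -0.0471], 'L': 147.1, 'W': 49.1, 'yaw': 83.9, 'n': 729}
top {'px': [404.0, 199.0], 'z': 0.0599, 'c': [0.5266, -0.1753], 'L': 88.1, 'W': 48.7, 'yaw': 82.6, 'n': 429}
top {'px': [431.0, 201.0], 'z': 0.0995, 'c': [0.5179, -0.2441], 'L': 67.6, 'W': 48.6, 'yaw': 83.8, 'n': 362}
side {'px': [203.0, 171.0], 'z': 0.0174, 'c': [0.7719, 0.1036], 'L': 56.0, 'W': 36.1, 'yaw': 44.1, 'n': 82}
side {'px': [236.0, 201.0], 'z': 0.0145, 'c': [0.5968, 0.1553], 'L': 91.7, 'W': 89.0, 'yaw': -87.3, 'n': 617}
side {'px': [278.0, 232.0], 'z': 0.0195, 'c': [0.426, 0.1997], 'L': 115.1, 'W': 55.0, 'yaw': 17.4, 'n': 208}
side {'px':
[... 1295 characters left out ...]
5}
side {'px': [200.0, 150.0], 'z': 0.0612, 'c': [0.8098, 0.0637], 'L': 68.2, 'W': 50.0, 'yaw': 43.3, 'n': 100}
side {'px': [202.0, 161.0], 'z': 0.0623, 'c': [0.769, 0.105], 'L': 70.3, 'W': 37.5, 'yaw': 46.2, 'n': 89}
side {'px': [325.0, 124.0], 'z': 0.0993, 'c': [0.5174, -0.2377], 'L': 74.5, 'W': 53.8, 'yaw': 83.3, 'n': 189}
side {'px': [489.0, 126.0], 'z': 0.1029, 'c': [0.0496, -0.5447], 'L': 79.7, 'W': 76.6, 'yaw': 3.5, 'n': 205}
side {'px': [531.0, 135.0], 'z': 0.099, 'c': [-0.085, -0.5774], 'L': 83.0, 'W': 81.1, 'yaw': -9.9, 'n': 216}
[[ 1.24416595  0.81561766 -0.73827806]
 [ 0.94713125  0.62546341 -0.00304388]] [ 0.20310211  0.59172892 -0.00483689] [ 0.48577962 -0.29710844  0.01179926]
```

View pics/crop.png

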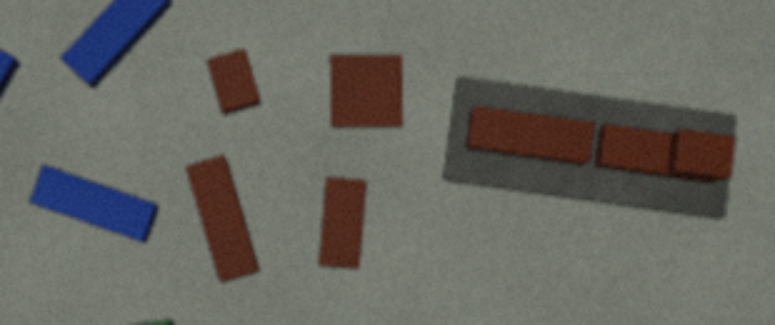

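The crop confirms the choice: the long brick measures 145x47 mm with its top at z=0.040, and the half 65x46 mm. The wall's joint is near (0.533,-0.127). Next I'll refine with the wrist camera, over the wall first and then over the brick.

```bash
cat >> h.py <<'E'
def Rdown(yaw):
    c,s=np.cos(np.radians(yaw)),np.sin(np.radians(yaw)); x=np.array([c,s,0]);z=np.array([0,0,-1.]);return np.stack([x,np.cross(z,x),z],1)
def tool(robot):
    T=np.eye(4);T[:3,:3]=robot.read_tcp_rot();T[:3,3]=robot.read_position();return T
def look(robot,name):
    T=tool(robot); p,d=robot.grab_frame('wrist'); i=robot.camera_info('wrist')
    cv2.imwrite(f'pics/{name}.png',p[:,:,::-1]); np.savez(name+'.npz',p=p,d=d,T=T)
    return i,p,d,T,cloud(i,d,T)
E
python3 - <<'E'
from rig import robot
from h import *
for f in (0,180):
    for n,p,y in [('wall',(.533,-.127,.3),84),('full',(.432,.324,.2),18),('half',(.601,.315,.2),18)]:
        q=robot.ik(p,Rdown(y+f)); print(f,n,None if q is None else np.round(q,1))
    
q=None
for y in (84,-96):
    s=robot.ik((.533,-.127,.3),Rdown(y))
robot.goto((.533,-.127,.30),Rdown(-96) if robot.ik((.533,-.127,.3),Rdown(-96)) is not None else Rdown(84))
print(robot.read_t(),robot.read_qpos(),robot.read_position())
i,p,d,T,W=look(robot,'wwall')
for zl,zh in [(.053,.067),(.09,.11)]:
    for o in comps(p,W,zl,zh,i,T,300): print(o)
E
```

```text
0 wall [  7.1   6.2  -8.6   0.  -75.1 166.9]
0 full [ 57.7   9.  -18.6   0.  -62.4  50.3]
0 half [ 44.1  21.8  -1.    0.  -67.2  63.9]
180 wall [  7.1   6.2  -8.6   0.  -75.1 -13.1]
180 full [  57.7    9.   -18.6    0.   -62.4 -129.7]
180 half [  44.1   21.8   -1.     0.   -67.2 -116.1]
2.4833 [ 7.01898486e+00  6.23356016e+00 -8.63660488e+00  3.44352045e-03
 -7.51490269e+01 -1.30877502e+01] [ 0.5328667  -0.12766335  0.29983977]
{'px': [276.0, 131.0], 'z': 0.0606, 'c': [0.5302, -0.1728], 'L': 79.1, 'W': 48.5, 'yaw': 83.1, 'n': 3217}
{'px': [275.0, 229.0], 'z': 0.0607, 'c': [0.544, -0.0561], 'L': 131.8, 'W': 48.7, 'yaw': 83.4, 'n': 4284}
{'px': [276.0, 57.0], 'z': 0.1007, 'c': [0.522, -0.2449], 'L': 67.2, 'W': 48.7, 'yaw': 83.7, 'n': 3832}
```

View pics/wwall.png

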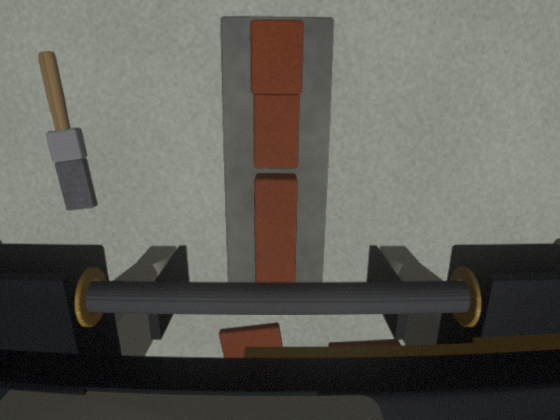

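The wrist view shows the open joint at about (276,172), the fixed half at the top (276,57), and the bare end towards the bottom. The joint comes out at (0.535,-0.127) with yaw 83.7°, within 3 mm across three cameras. Next is the full brick.

```bash
python3 - <<'E'
from rig import robot
from h import *
robot.goto((.432,.324,.20),Rdown(198))
print(robot.read_t(),robot.read_position())
i,p,d,T,W=look(robot,'wfull')
for o in comps(p,W,.032,.05,i,T,300): print(o)
E
```

```text
4.3 [0.43237802 0.32363016 0.20013572]
{'px': [127.0, 137.0], 'z': 0.0406, 'c': [0.4325, 0.1806], 'L': 106.9, 'W': 51.1, 'yaw': -3.6, 'n': 6427}
{'px': [277.0, 184.0], 'z': 0.0406, 'c': [0.4343, 0.3243], 'L': 144.4, 'W': 48.2, 'yaw': 18.1, 'n': 8027}
{'px': [221.0, 335.0], 'z': 0.0404, 'c': [0.603, 0.3161], 'L': 52.0, 'W': 48.9, 'yaw': 17.9, 'n': 1918}
```

View pics/wfull.png

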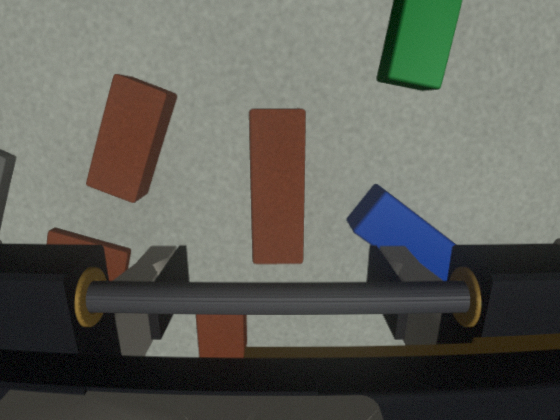

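The full brick is at (277,185), clear on both sides; the view gives (0.434,0.324), yaw 18.1° and 144x48 mm. I'll grasp and lift it.

```bash
python3 - <<'E'
from rig import robot
from h import *
R=Rdown(198.1)
robot.goto((.4338,.3240,.09),R)
robot.servo_line((.4338,.3240,.008),speed=.12)
print(robot.read_position(),robot.read_force())
robot.move_gripper(0.0)
print('w',robot.read_grip_width()*88,robot.read_force())
robot.servo_line((.4338,.3240,.20),speed=.2)
print('w',robot.read_grip_width()*88,robot.read_force(),robot.read_t())
robot.goto((.535,-.127,.22),Rdown(-96.3))
print(robot.read_position(),robot.read_grip_width()*88,robot.read_t())
i,p,d,T,W=look(robot,'carry')
E
```

```text
[0.43434379 0.32475123 0.00901145] [ 0.24177841  0.05267616 -0.42057864]
w 49.99063342818419 [-0.48093933 -0.25152747  2.01328525]
w 49.85310518324983 [-0.74888823  0.78500999 -4.77144144] 7.5
[ 0.53503785 -0.1265012   0.21964102] 50.10465157418904 9.2583
```

View pics/carry.png

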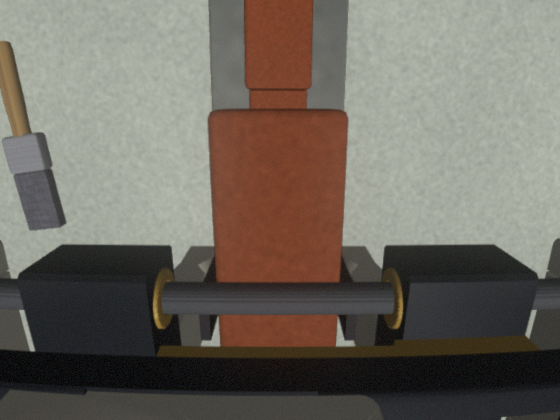

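The brick is held (fingers at 50 mm) and lines up with the wall, its front end at about row 112. I'll check the in-hand offset before lowering it.

```bash
python3 - <<'E'
from rig import robot
from h import *
i=robot.camera_info('wrist');D=np.load('carry.npz');T=D['T'];W=cloud(i,D['d'],T)
L=(W-T[:3,3])@T[:3,:3]  # tool coords
m=redmask(D['p'])&(W[...,2]>.2)
for r in (125,150,180,220): 
    k=m[r]; print(r,L[r][k].mean(0).round(4),np.ptp(L[r][k][:,1]).round(4))
r=np.where(m[:,279])[0].min(); print(r,L[r:r+8,279].round(4).tolist())
j=np.array([.535,-.1268]);print('joint in tool',(np.r_[j,.06]-T[:3,3])@T[:3,:3])
E
```

```text
125 [ 0.0669 -0.0007 -0.0326] 0.048
150 [ 0.0582 -0.0007 -0.0326] 0.0484
180 [ 0.0474 -0.0008 -0.0326] 0.048
220 [ 0.0322 -0.0006 -0.0326] 0.0483
108 [[0.0725, -0.0001, -0.0105], [0.0723, -0.0002, -0.0306], [0.0719, -0.0002, -0.03], [0.0716, -0.0002, -0.0308], [0.0713, -0.0002, -0.031], [0.071, -0.0002, -0.033], [0.0706, -0.0002, -0.0322], [0.0702, -0.0002, -0.0311]]
joint in tool [ 3.10313694e-04 -7.53123435e-05  1.59640984e-01]
```

```bash
python3 - <<'E'
from rig import robot
from h import *
t=np.array([.535,-.1268])+(-.001)*np.array([.11,.994])
robot.servo_line((*t,.085),Rdown(-96.3),speed=.2)
f0=robot.read_force()
for z in (.0705,.069,.068,.067,.066):
    robot.servo_line((*t,z),speed=.05); f=robot.read_force(); print(z,robot.read_position().round(4),(f-f0).round(2))
    if f[2]-f0[2]>3: break
robot.move_gripper(0.8)
print(robot.read_grip_width(),robot.read_t())
robot.servo_line((*t,.22),speed=.2)
i,p,d,T,W=look(robot,'placed1')
for o in comps(p,W,.09,.11,i,T,300): print(o)
print(robot.read_t())
E
```

```text
0.0705 [ 0.5347 -0.1279  0.0703] [0.16 0.36 0.24]
0.069 [ 0.5349 -0.1278  0.0691] [-0.18  0.21  0.09]
0.068 [ 0.5351 -0.1278  0.0681] [0.79 0.5  0.08]
0.067 [ 0.535  -0.1278  0.0681] [-3.94  2.12 10.17]
0.7962171463197067 11.925
{'px': [277.0, 44.0], 'z': 0.1007, 'c': [0.5224, -0.2429], 'L': 63.4, 'W': 48.9, 'yaw': 83.1, 'n': 6067}
{'px': [276.0, 192.0], 'z': 0.1007, 'c': [0.5356, -0.1271], 'L': 146.1, 'W': 48.8, 'yaw': 83.7, 'n': 10592}
12.8917
```

View pics/placed1.png

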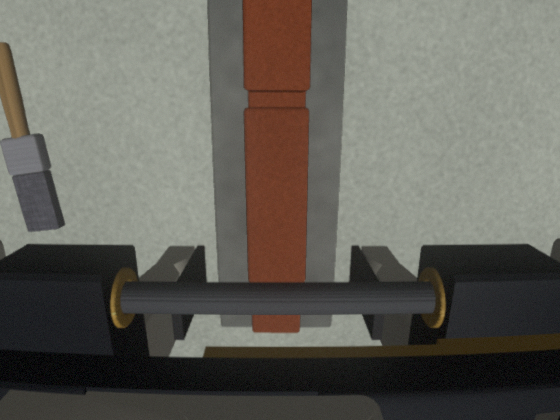

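The full brick lies flat (top z=0.1007) at (0.5356,-0.1271), with its 12 mm gap to the fixed half at rows 90–107. Next is the half brick.

```bash
python3 - <<'E'
from rig import robot
from h import *
robot.goto((.602,.316,.20),Rdown(198))
i,p,d,T,W=look(robot,'whalf')
for o in comps(p,W,.032,.05,i,T,300): print(o)
print(robot.read_t())
E
```

```text
{'px': [173.0, 7.0], 'z': 0.0403, 'c': [0.4866, 0.1809], 'L': 50.4, 'W': 16.5, 'yaw': -73.8, 'n': 741}
{'px': [277.0, 189.0], 'z': 0.0406, 'c': [0.6039, 0.3155], 'L': 65.9, 'W': 48.2, 'yaw': 18.0, 'n': 3635}
14.5917
```

View pics/whalf.png

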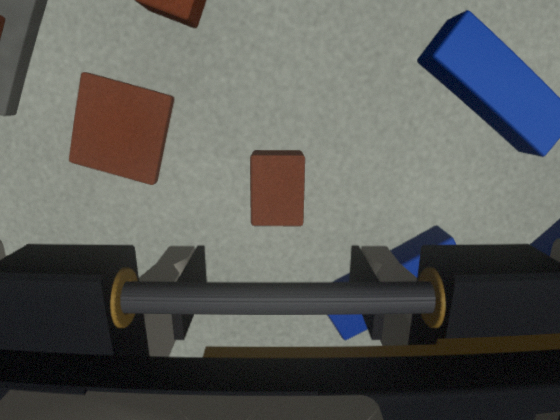

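The half brick is at (277,189), 66x48 mm, with room for the fingers: the blue brick and the tile are more than 100 px away. I'll grasp it and lay it at joint + 120 mm, about (0.548,-0.008).

```bash
python3 - <<'E'
from rig import robot
from h import *
c=(.6033,.3155)
robot.move_gripper(1.0)
robot.goto((*c,.09),Rdown(198))
robot.servo_line((*c,.008),speed=.12)
print(robot.read_position().round(4),robot.read_force().round(1))
robot.move_gripper(0.0)
print('w',robot.read_grip_width()*88)
robot.servo_line((*c,.20),speed=.2)
robot.goto((.5484,-.0077,.22),Rdown(-96.3))
i,p,d,T,W=look(robot,'carry2')
L=(W-T[:3,3])@T[:3,:3]; m=redmask(p)&(W[...,2]>.2)
for r in range(160,285,20):
    k=m[r]; 
    if k.sum(): print(r,L[r][k].mean(0).round(4),np.ptp(L[r][k][:,1]).round(4))
r=np.where(m[:,279])[0].min(); print(r,L[r:r+5,279].round(4).tolist())
print('w',robot.read_grip_width()*88,robot.read_t(),robot.read_position().round(4))
E
```

```text
[0.604  0.316  0.0091] [0.5 0.1 0.8]
w 49.64998901863847
200 [ 0.0317 -0.0003 -0.0022] 0.045
220 [ 0.0318 -0.0008 -0.0315] 0.0454
240 [ 0.0242 -0.0006 -0.0327] 0.0484
260 [ 0.0159 -0.0006 -0.0326] 0.0497
280 [ 0.0072 -0.0006 -0.0325] 0.0496
99 [[0.0736, -0.0009, -0.1589], [0.0774, 0.0005, 0.119], [0.0766, 0.0005, 0.1176], [0.0759, 0.0005, 0.1185], [0.0752, 0.0006, 0.1191]]
w 50.33584009699426 19.7583 [ 0.5486 -0.0072  0.2196]
```

View pics/carry2.png

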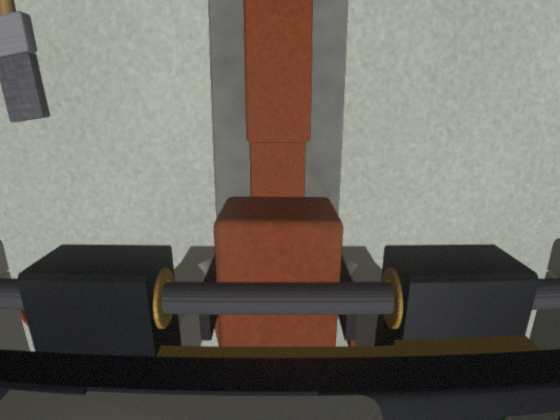

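The half brick is held level, about 1–2 mm outboard in the grip. I'll correct for that and lower it.

```bash
python3 - <<'E'
from rig import robot
from h import *
u=np.array([.1097,.994]);t=np.array([.5352,-.1270])+.1185*u
robot.servo_line((*t,.085),Rdown(-96.3),speed=.2)
f0=robot.read_force()
for z in (.0705,.069,.068,.067,.066):
    robot.servo_line((*t,z),speed=.05); f=robot.read_force(); print(z,robot.read_position().round(4),(f-f0).round(2))
    if f[2]-f0[2]>3: break
robot.move_gripper(0.8)
robot.servo_line((*t,.22),speed=.2)
i,p,d,T,W=look(robot,'placed2')
for o in comps(p,W,.09,.11,i,T,300): print(o)
# step back, high, clear of both cameras
robot.goto((.45,-.40,.30),Rdown(-96.3))
for n in ('top','side'):
    i=robot.camera_info(n);p,d=robot.grab_frame(n);cv2.imwrite(f'pics/{n}9.png',p[:,:,::-1]);W=cloud(i,d)
    for o in comps(p,W,.09,.11,i): print(n,o)
print(robot.read_t(),robot.read_force())
E
```

```text
0.0705 [ 0.5481 -0.0093  0.0704] [ 0.89  0.38 -0.59]
0.069 [ 0.5482 -0.0092  0.069 ] [-0.2  -0.19 -0.85]
0.068 [ 0.5483 -0.0092  0.0681] [-0.04 -0.77 -1.08]
0.067 [ 0.5483 -0.0092  0.068 ] [-2.71  0.05  8.68]
{'px': [276.0, 71.0], 'z': 0.1007, 'c': [0.538, -0.1047], 'L': 102.8, 'W': 48.9, 'yaw': 83.8, 'n': 9531}
{'px': [276.0, 199.0], 'z': 0.1006, 'c': [0.5488, -0.0089], 'L': 66.7, 'W': 48.9, 'yaw': 83.6, 'n': 4860}
top {'px': [350.0, 190.0], 'z': 0.0991, 'c': [0.5457, -0.0067], 'L': 68.4, 'W': 48.2, 'yaw': 83.5, 'n': 377}
top {'px': [391.0, 195.0], 'z': 0.0994, 'c': [0.5323, -0.1263], 'L': 149.0, 'W': 49.5, 'yaw': 83.5, 'n': 814}
top {'px': [431.0, 201.0], 'z': 0.0995, 'c': [0.5182, -0.2444], 'L': 67.4, 'W': 48.0, 'yaw': 83.8, 'n': 364}
top {'px': [532.0, 367.0], 'z': 0.1027, 'c': [0.0409, -0.5411], 'L': 69.2, 'W': 32.8, 'yaw': 10.2, 'n': 111}
top {'px': [544.0, 410.0], 'z': 0.0996, 'c': [-0.076, -0.5745], 'L': 69.5, 'W': 42.0, 'yaw': -43.7, 'n': 187}
side {'px': [301.0, 142.0], 'z': 0.0992, 'c': [0.5312, -0.1188], 'L': 314.0, 'W': 53.6, 'yaw': 83.5, 'n': 900}
side {'px': [495.0, 128.0], 'z': 0.1011, 'c': [0.0291, -0.5482], 'L': 77.5, 'W': 38.2, 'yaw': -84.8, 'n': 83}
side {'px': [531.0, 135.0], 'z': 0.0982, 'c': [-0.0863, -0.58], 'L': 85.1, 'W': 78.5, 'yaw': -9.9, 'n': 213}
24.9583 [-0.37838009 -0.21856417  0.08973682]
```

View pics/placed2.png

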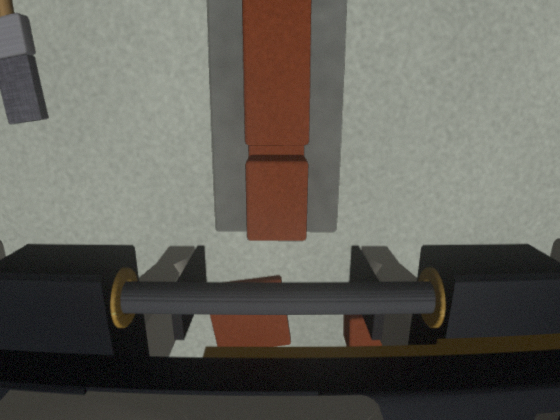

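View pics/side9.png

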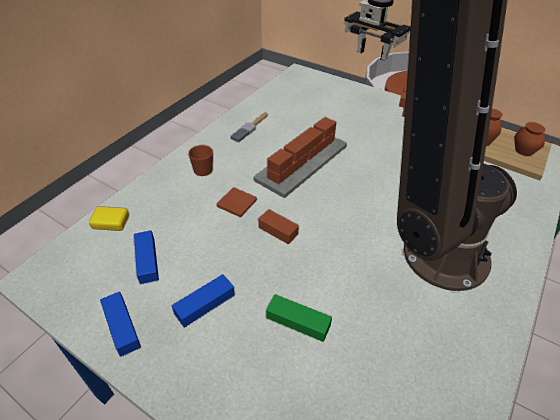

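Both bricks lie flat and in line on the wall (side view, near (301,142)), and the arm is clear of everything. In the top camera the full brick sits within 1 mm of the joint, and the half brick 120 mm from it.

```bash
python3 -c "
from rig import robot
robot.job_done(); print(robot.read_t())"
```

```text
the job is handed in; nothing more can be done
the job is handed in; nothing more can be done
```

The second course is finished and the job is handed in. I laid the full brick centred across the joint and the half brick on the bare end, both released, with the arm backed well away. The last clock reading before hand-in was 25.0 s of the 56 s.

- **Full brick:** about 0.6 mm from the joint in the top camera, top at z ≈ 0.100 m, in line with the wall to about 0.4°.
- **Half brick:** 120 mm from the full brick along the wall (the top camera gives 120.3 mm, the wrist about 119 mm), top at z ≈ 0.100 m and aligned as closely.
- **Forces:** the wrist force rose by about 11 N at most when setting the bricks down, and was near zero after backing away.
- **Disagreements:** the cameras differed by 2–4 mm in absolute position, with the side view the furthest off. The side view also showed the finished course as one merged blob, so it confirmed only that the course is flat and in line.

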